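# Turn a keyed display head until it drops into its socket

### The arm

A 6-joint arm with a two-finger parallel gripper is mounted at the origin on a cart in front of the work surface, level with it; the furniture and walls round the work are solid. World frame = base frame: x ahead of the robot, y to its left, z up, the work surface at z = 0. Lengths are in mm, angles in degrees, forces in N, time in s.
With the tool pointing down it reaches from about 350 to 850 mm from the base axis. Payload 8.1 kg.
Tool frame: the origin (TCP) lies at the very end of the fingers, on their centre line; the grasp point (between the pads) lies 19 mm behind it (r.grip_depth is the distance from the TCP to the grasp point, in mm); z points along the fingers, y is the direction in which the jaws open and shut (so a half turn about z gives the same grasp; the last joint's range is limited). The gripper opens to 85 mm and grips with 20 to 120 N. Pads are 22 mm wide; open, the fingers measure 114 mm over their backs; the gripper's body (76 mm by 85 mm) begins 54 mm behind the grasp point. The pads swing forward as they close: fully open they stand 13 mm farther back than shut.
Start: joints at [-69.408, 7.471, 85.268, -0, 87.261, -4.893], TCP at [258.186, -541.614, 231.292] pointing down, gripper open.
Joint ranges: [-169.43, 169.43], [-51.17, 129.36], [1.28, 143.12], [-76.62, 256.62], [0, 156.53], [-152.29, 152.29]. Speed limits (degrees/s): [136.94, 136.94, 159.86, 180, 180, 180].

### API

Orientations are given as [roll, pitch, yaw] about the fixed x, y, z axes, in that order (R = Rz(yaw) Ry(pitch) Rx(roll)).
In Python, from bench import status, viewer, hand_in, r gives the robot as it stands.
- The arm moves only by the shell command python3 -m crank 'ROWS' [OPENING] [FORCE]. ROWS is a JSON object of lists of equal length, an entry for each row: "slide": the shift along the tool's x, y, z in m, a list of three; "twist": the turn about the tool's z in rad. A call has 1 to 8 rows; each row shifts and turns the commanded pose from where the row before left it, along the tool's axes as they then stand; what a row does not reach is not made up. A row lasts 1/10 s, in which the tool goes at most 50 mm and 8.59 degrees, less where a joint would pass 70% of its speed; a pose out of reach is approached as far as the arm can. A call with a gripper value outside its range is refused whole. OPENING is the closure, from 0 (fully open) to 1 (shut), set as the call begins (- or left out, the last holds). The fingers move at their own pace and stop on an object; FORCE is the grip in N (left out, the last holds). Time passes only in rows, so rows that do not move let the fingers close. It gives the time, the measured TCP pose, the force and the opening at its end, in the units of the state.
- status.sense(): the state, without advancing time (a new reading comes with each control period).
- viewer.snapshot(name): name is "side" or "top" or "wrist"; returns a dict with "img" (420x560x3 uint8, red, green, blue), "fx", "fy", "cx", "cy" (pixels), "k1" (the pictures are not rectified: a ray, as slopes to the right and down, at radius r is drawn at 1 + k1 r^2 times it, then the intrinsics apply), "R" (3x3) and "t" (3): a world point X has camera coordinates R X + t; the wrist camera has in their place "hand_eye" (4x4, takes a point from camera to tool coordinates, whose origin is the TCP and whose axes are the flange's). Camera axes: x right, y down, z forward; pixel columns grow to the right and rows downward; lengths in mm; the calibration is good to about 2 mm. A picture is of the moment at which its call begins: read the wrist's pose just before it. There is no depth.
- hand_in(): hands the job in, once; it reports no verdict.
The state is a dict: "time": time; "joint_pos": joint angles; "qd": joint speeds; "joint_efforts": joint torques, N m; "tool_pos": TCP position; "tcp_rot": TCP orientation; "ft_force": force on the tool from outside, world axes, zero at the start; "wrist_torque": the same for the moment, N m; "finger_gap": finger opening in mm.
Only numpy, scipy, OpenCV 4.12 (cv2) and the standard library are available. Lean on these libraries where they do the work, as an engineer would, in place of code of your own. Each camera call takes 0.05 s, during which the arm holds its last target.

### The job

The display head is sitting proud on the aluminium socket block because the key under it is turned away from the slot. Without lifting it off the block, push its black cable gland round until the gland points out over the yellow-marked end of the slot and the head drops fully home, its flange lying flat on the block. Leave the head standing there and do not disturb the loose things around it.

Things in the scene. Friction and masses are not known exactly. Their poses are not given: they have to be found in the camera images.
- socket_block: Fixed aluminium block 140 (x) x 120 (y) x 50 (z) mm. Origin: centre of its underside; z up. In its middle a round bore 31.5 mm wide. A slot 15 mm deep runs along x right across the top, through the bore: 28 mm wide on the +x side, 18 mm on the -x side. Two yellow stripes on top mark the wide (+x) end.
- display_head: Loose instrument head, about 0.4 kg. Origin: centre of its flange's underside; z up. Flange 104 mm across, 8 mm thick; barrel 88 mm across up to z = 30 mm; octagonal display on top up to z = 50 mm; black cable gland along +x. It turns with light friction about the block's centre. At the start its origin is 62 mm above the bench; when home, 50 mm. Takes pushes without tipping out.
- gland_end (a point): Centre of the free end of the head's cable gland: a round black bar 24 mm thick that runs from the barrel along the head's +x to x = 115 mm, its centre line 18 mm above the flange's underside. It starts 0.6 to 2.2 rad anticlockwise, seen from above, of the block's +x. Turned the long way round, the head catches about half way.
- slot_mouth (a point): Middle of the wide, yellow-marked end of the slot, at the block's top edge: 70 mm along the block's +x from its centre, 50 mm above the bench.
- black_terminal: Loose black hand terminal lying on the bench, 150 x 73 x 9 mm; bystander. Origin: centre of underside.
- screwdriver: Loose screwdriver with a yellow handle, 194 mm long, 24 mm thick; bystander. Origin: centre of underside.
- probe_housing: Loose dark grey probe housing standing upright, 74 mm across, 130 mm tall; bystander. Origin: centre of underside.
- spare_display: Loose spare octagonal display lying on the bench, 80 x 80 x 20 mm; bystander. Origin: centre of underside.
- key_bottom (a point): Middle of the lower face of the key tongue, 12 mm below the flange's underside. Tongue 92 mm long along the head's x, 24 mm wide on the +x (gland) side, 14 mm on the -x side; it rests on the block's top at the start and drops in by its own weight when head +x meets block +x within about 0.04 rad. Below it a round nose 30 mm wide, to 47 mm under the flange, sits in the bore.

How it is judged:
By the outcome, as a careful person would: the job done as asked, in the order asked, and still so for the second after the job is handed in, with the robot touching nothing.
It also fails if it takes over 53 s, if anything falls off the work surface, if the arm or the gripper's body presses on something with over 40 N, if the wrist force passes 120 N, or if a joint passes its speed limit or range.

## Working session

There is one attempt and no reset: what is moved stays moved. The work goes in short steps, Python scripts to look and compute and a shell command to move; the robot and the scene stay as the last step left them, time stands still between calls to the robot, and variables do not carry over. Pictures are saved under pics/ and viewed, and the job is handed in when it is done.

```bash
ls; mkdir -p pics; python3 - <<'E'
from bench import status, viewer, r
import cv2,pickle
s=status.sense(); print(s)
for n in("side","top","wrist"):
    d=viewer.snapshot(n); cv2.imwrite(f"pics/{n}0.png",d["img"][:,:,::-1]); pickle.dump((s,d),open(f"{n}0.pkl","wb"))
    print(n,{k:v for k,v in d.items() if k!="img"})
E
```

```text
pics
{'time': 0.0, 'joint_pos': array([-6.94078953e+01,  7.51333465e+00,  8.53303247e+01, -6.62708089e-04,
        8.72611594e+01, -4.89283440e+00]), 'qd': array([ 0.03394564, -0.02021366, -0.0527327 , -0.13540039, -0.05930138,
       -0.0365435 ]), 'joint_efforts': array([ 2.90103917e-04, -5.69406724e+01, -5.00549948e+01, -3.53184532e-05,
        1.46006458e-02,  1.92342270e-05]), 'tool_pos': array([ 257.98781914, -541.09135718,  230.25289709]), 'tcp_rot': array([-1.79895507e+02, -8.28074937e-03,  2.54849638e+01]), 'ft_force': array([-0.63705851,  0.11673779, -0.51493097]), 'wrist_torque': array([ 0.07333373,  0.04399925, -0.03061523]), 'finger_gap': 85.53231092717942}
side {'fx': 495.86976751126855, 'fy': 495.86976751126855, 'cx': 286.6063016803983, 'cy': 209.40538870665011, 'k1': -0.12605679143588872, 'R': array([[-0.41781744, -0.90843796, -0.0130027 ],
       [-0.77984755,  0.36594405, -0.50786095],
       [ 0.46611843, -0.20205304, -0.86134092]]), 't': array([ 341.91000129,  417.29368011, 1333.34393706])}
top {'fx': 405.6227900489288, 'fy': 405.6227900489288, 'cx': 275.8430262642895, 'cy': 211.4247506311927, 'k1': -0.011270478491599454, 'R': array([[ 0.08766207, -0.99614974, -0.00102904],
       [-0.9753598 , -0.0856225 , -0.20332746],
       [ 0.20245649,  0.01882779, -0.97911025]]), 't': array([ 71.36875748, 537.64196587, 972.44779267])}
wrist {'fx': 312.4296067564688, 'fy': 312.4296067564688, 'cx': 282.7003038718187, 'cy': 210.9284639679786, 'k1': -0.0010007989742432013, 'hand_eye': array([[-8.71446306e-04, -9.45854530e-01, -3.24589662e-01,
         8.29462036e+01],
       [ 9.99999297e-01, -1.08544402e-03,  4.78223638e-04,
         1.82238316e-01],
       [-8.04653902e-04, -3.24589017e-01,  9.45854811e-01,
        -1.42037815e+02],
       [ 0.00000000e+00,  0.00000000e+00,  0.00000000e+00,
         1.00000000e+00]])}
```

View pics/top0.png

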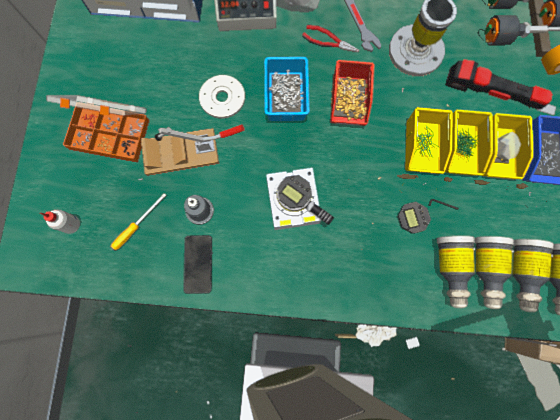

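View pics/side0.png

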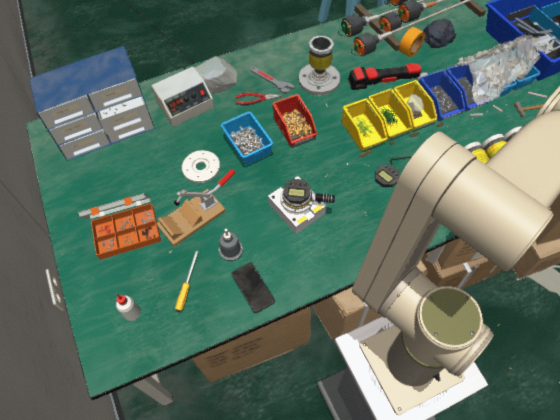

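```bash
cat > h.py <<'E'
import numpy as np,cv2,pickle
def ray(d,u,v):
    K=np.array([[d["fx"],0,d["cx"]],[0,d["fy"],d["cy"]],[0,0,1]])
    p=cv2.undistortPoints(np.array([[[u,v]]],float),K,np.array([d["k1"],0,0,0.]))[0,0]
    return d["R"].T@np.array([p[0],p[1],1]), -d["R"].T@d["t"]
def at(d,u,v,z):
    D,C=ray(d,u,v); return C+D*(z-C[2])/D[2]
def proj(d,X):
    c=d["R"]@np.array(X,float)+d["t"]; a=c[:2]/c[2]; r2=a@a; a=a*(1+d["k1"]*r2)
    return d["fx"]*a[0]+d["cx"],d["fy"]*a[1]+d["cy"]
E
python3 - <<'E'
from h import *
for n,(x,y,w,h) in {"top":(255,155,90,80),"side":(255,160,90,80)}.items():
    d=pickle.load(open(n+"0.pkl","rb"))[1]
    cv2.imwrite(f"pics/{n}0z.png",cv2.resize(d["img"][y:y+h,x:x+w,::-1],None,fx=7.5,fy=7.5,interpolation=cv2.INTER_CUBIC)[:600])
E
```

```text
(no output)
```

View pics/top0z.png

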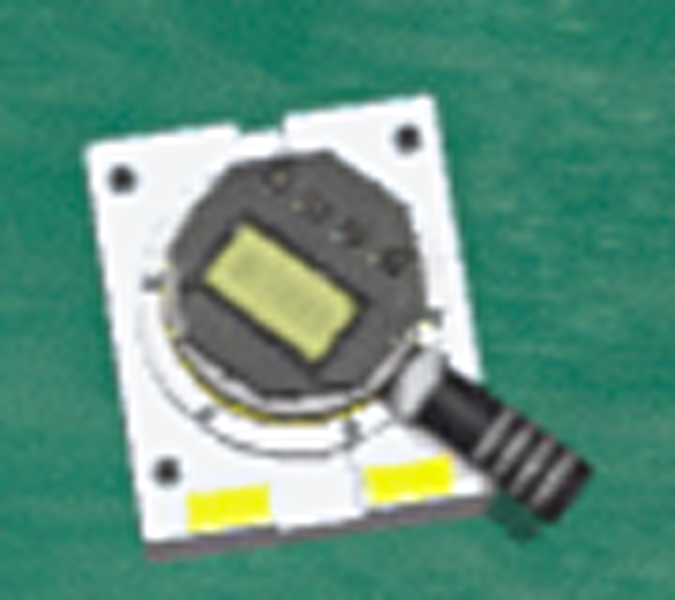

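View pics/side0z.png

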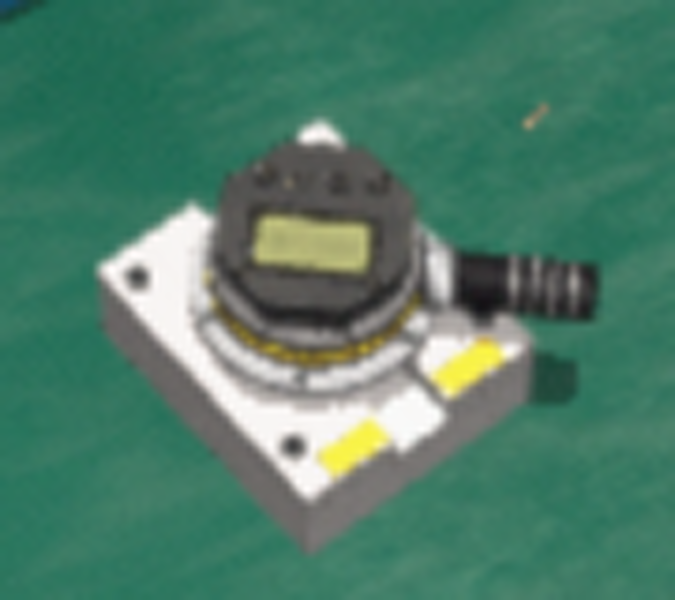

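The top picture shows the block corners at zoom (87,148), (433,97) and (140,542), the yellow stripes at the lower (robot) end, and the gland end near (565,490), pointing down-right. That puts it anticlockwise of the yellow end.

```bash
python3 - <<'E'
from h import *
t=pickle.load(open("top0.pkl","rb"))[1]; s=pickle.load(open("side0.pkl","rb"))[1]
T=lambda a,b,z: at(t,255+(a+.5)/7.5-.5,155+(b+.5)/7.5-.5,z)
S=lambda a,b,z: at(s,255+(a+.5)/7.5-.5,160+(b+.5)/7.5-.5,z)
A,B,C=T(87,148,50),T(433,97,50),T(140,542,50)
print("top",A,B,C,"w",np.linalg.norm(A-B),"l",np.linalg.norm(A-C)); c=(B+C)/2
ax=(C-A);print("centre",c,"yaw",np.degrees(np.arctan2(ax[1],ax[0])), "yaw w",np.degrees(np.arctan2(*((A-B)[[1,0]])))-90)
E1,E2,E3=S(98,270,50),S(310,502,50),S(532,345,50)
print("side",E1,E2,E3,np.linalg.norm(E1-E2),np.linalg.norm(E2-E3),"centre",(E1+E3)/2,"yaw",np.degrees(np.arctan2(*((E2-E1)[[1,0]]))))
g=T(565,490,80); g2=S(595,292,80); 
for q,cc in((g,c),(g2,(E1+E3)/2)):
  dd=q-cc; print("gland",q,np.hypot(*dd[:2]),np.degrees(np.arctan2(dd[1],dd[0])))
# neighbours
for n,u,v,z in(("probe",199,210,60),("term",198,264,9),("spare",413,216,10),("allen",445,203,0),("board",215,160,20),("red lever",238,130,40)): print(n,at(t,u,v,z))
E
```

```text
top [626.29870679 151.93096617  50.        ] [655.18206027  33.87917271  50.        ] [490.22543577 121.35364446  50.        ] w 121.5338390994225 l 139.46651099079259
centre [572.70374802  77.61640859  50.        ] yaw -167.33531358984385 yaw w 13.748288907138502
side [629.2891306  151.65371114  50.        ] [492.01140202 118.50157708  50.        ] [519.74923647   4.25716485  50.        ] 141.22407285809226 117.56348577227124 centre [574.51918353  77.955438    50.        ] yaw -166.42320399602193
gland [514.62888121 -16.69352013  80.        ] 110.75672805655766 -121.62423855976158
gland [515.9027223  -20.68094769  80.        ] 114.73894765542371 -120.72166672532597
probe [515.04250691 311.69695974  60.        ]
term [383.16226818 307.1810107    9.        ]
spare [ 558.09480745 -243.29297164   10.        ]
allen [ 603.57348683 -331.7904112     0.        ]
board [663.28671336 294.60270439  20.        ]
red lever [746.09892143 239.29436964  40.        ]
```

Both cameras agree. The block centre is about (573.5, 78), its +x yaw is about −166.5°, and the gland is at about −121°, so it needs roughly 45° clockwise. I'll go up and across with the fingers shut.

```bash
python3 -m crank '{"slide":[[0,0,-0.035],[0,0,-0.035],[0.033,-0.022,0],[0.033,-0.022,0],[0.033,-0.022,0],[0.033,-0.022,0],[0.033,-0.022,0],[0.033,-0.022,0]],"twist":[0,0,0,0,0,0,0,0]}' 1 40
python3 -m crank '{"slide":[[0.033,-0.022,0],[0.033,-0.022,0],[0.033,-0.022,0],[0.033,-0.022,0],[0.033,-0.022,0],[0.033,-0.022,0],[0.033,-0.022,0],[0.033,-0.022,0]],"twist":[0,0,0,0,0,0,0,0]}'
python3 -m crank '{"slide":[[0,0,0],[0,0,0],[0,0,0],[0,0,0],[0,0,0],[0,0,0],[0,0,0],[0,0,0]],"twist":[-0.14,-0.14,-0.14,-0.14,-0.14,-0.14,-0.14,-0.14]}'
python3 -m crank '{"slide":[[0,0,0],[0,0,0],[0,0,0],[0,0,0],[0,0,0],[0,0,0],[0,0,0],[0,0,0]],"twist":[-0.14,-0.14,-0.14,-0.14,-0.14,-0.14,-0.14,-0.055]}'
```

```text
time: 0.95
tool_pos: [380.6, -335.7, 301.0]
tcp_rot: [-180.0, 0.0, 25.5]
ft_force: [0.6, 0.3, -0.2]
finger_gap: 0.1
time: 1.75
tool_pos: [543.2, -63.2, 301.0]
tcp_rot: [-180.0, 0.0, 25.5]
ft_force: [0.6, 0.5, 0.1]
finger_gap: -0.4
time: 2.55
tool_pos: [542.5, -64.7, 300.9]
tcp_rot: [-180.0, -0.0, 90.0]
ft_force: [-0.3, -1.2, -0.2]
finger_gap: -0.0
time: 3.35
tool_pos: [542.5, -64.8, 300.9]
tcp_rot: [-180.0, -0.0, 149.3]
ft_force: [-0.4, 0.2, -0.1]
finger_gap: 0.0
```

```bash
cat >> h.py <<'E'
from scipy.spatial.transform import Rotation as Ro
def wcam(s,d):
    d=dict(d);T=np.eye(4);T[:3,:3]=Ro.from_euler("xyz",s["tcp_rot"],degrees=True).as_matrix();T[:3,3]=s["tool_pos"]
    W=np.linalg.inv(T@d["hand_eye"]); d["R"]=W[:3,:3]; d["t"]=W[:3,3]; return d
def shot(name,tag):
    from bench import status,viewer
    s=status.sense(); d=viewer.snapshot(name)
    if name=="wrist": d=wcam(s,d)
    pickle.dump((s,d),open(f"{name}{tag}.pkl","wb")); cv2.imwrite(f"pics/{name}{tag}.png",d["img"][:,:,::-1]); return s,d
E
python3 -c "
from h import *
s,d=shot('wrist',1)
print(proj(d,[573.5,77.8,112]))"
```

```text
(np.float64(416.50322532394443), np.float64(141.80785516389037))
```

View pics/wrist1.png

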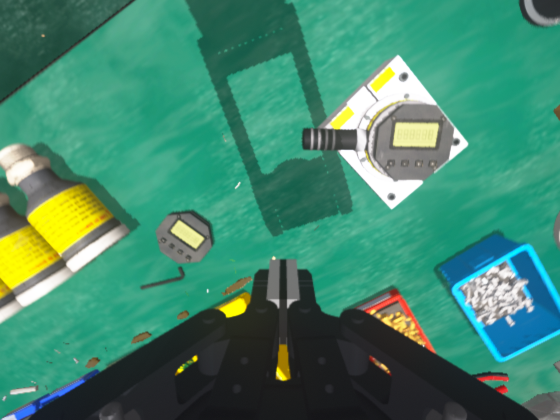

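The wrist picture shows the head centre at (413,141), predicted at (416,142), and the gland end at (303,139). The block corners are at (399,56), (467,142), (392,208).

```bash
python3 -c "
from h import *
s,d=pickle.load(open('wrist1.pkl','rb'))
c=at(d,413,141,112); g=at(d,303,139,80); print(c,g,np.hypot(*(g-c)[:2]),np.degrees(np.arctan2(*(g-c)[[1,0]])))
P=[at(d,*p,50) for p in((399,56),(467,142),(392,208))]; print(P,(P[0]+P[2])/2)
print(np.degrees(np.arctan2(*(P[0]-P[1])[[1,0]])))
print(s['tool_pos'])
"
```

```text
[570.86679329  74.99246206 112.        ] [514.46060319 -22.29785217  80.        ] 112.45916380862225 -120.10395269688296
[array([493.55360625, 117.11827667,  50.        ]), array([625.06702627, 150.15381192,  50.        ]), array([656.49853616,  34.83252622,  50.        ])] [575.02607121  75.97540144  50.        ]
-165.8993248740002
[542.51690233 -64.76437676 300.91196282]
```

All three views agree within 3 mm. Next is +y 40 mm to the pushing radius, then down beside the gland.

```bash
python3 -m crank '{"slide":[[0,0.02,0],[0,0.02,0],[0,0,0.04],[0,0,0.04],[0,0,0.04],[0,0,0.04],[0,0,0.04],[0,0,0.02]],"twist":[0,0,0,0,0,0,0,0]}'
python3 -m crank '{"slide":[[0,0,0.019],[0,0,0],[0,0,0]],"twist":[0,0,0]}'
python3 -c "
from h import *
shot('side',2);s,d=shot('top',2)
cv2.imwrite('pics/top2z.png',cv2.resize(d['img'][140:250,235:385,::-1],None,fx=5,fy=5,interpolation=2))"
```

```text
time: 4.2
tool_pos: [560.4, -30.1, 76.7]
tcp_rot: [-179.9, -0.3, 148.9]
ft_force: [-0.0, 0.4, 0.1]
finger_gap: -0.2
time: 4.5
tool_pos: [563.1, -30.5, 62.3]
tcp_rot: [-180.0, -0.0, 148.9]
ft_force: [-0.3, -0.1, 0.2]
finger_gap: -0.2
```

View pics/top2z.png

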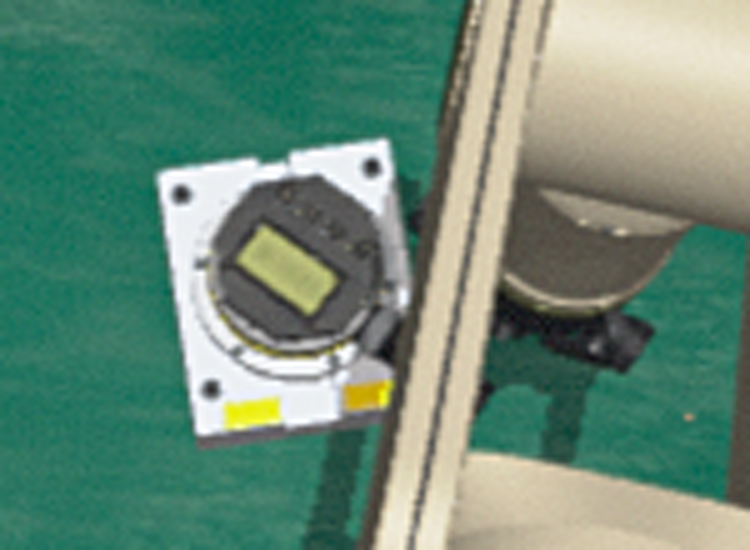

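View pics/side2.png

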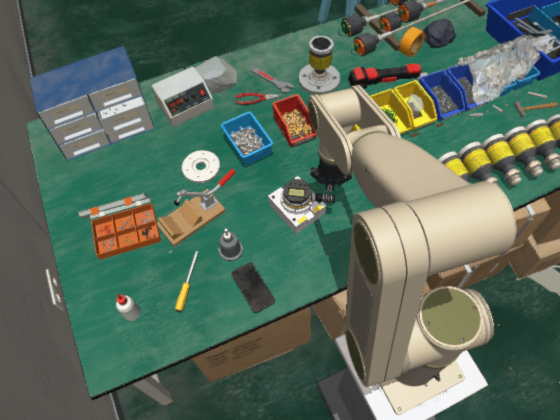

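The scene is undisturbed and the fingers stand beside the gland. I'll approach and start the arc.

```bash
python3 -m crank '{"slide":[[0.008,0,0],[0.008,0,0],[0.006,0,0],[0.0049,-0.001,0],[0.0049,-0.001,0],[0.0049,-0.001,0],[0.0049,-0.001,0],[0,0,0]],"twist":[0,0,0,0.05,0.05,0.05,0.05,0]}'
python3 -c "
from h import *
shot('wrist',3)"
```

```text
time: 5.4
tool_pos: [525.7, -10.7, 62.6]
tcp_rot: [180.0, 0.0, 137.5]
ft_force: [0.1, 0.4, -0.0]
finger_gap: 0.2
```

View pics/wrist3.png

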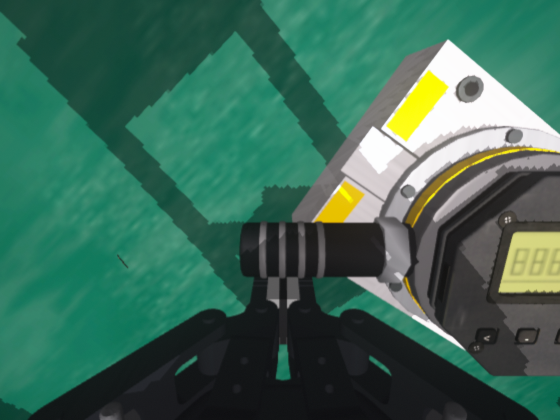

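The fingers sit against the gland, with its edge at row ~277, and it is square to the tool at about −132°. I'll continue the arc.

```bash
python3 -m crank '{"slide":[[0.0049,-0.001,0],[0.0049,-0.001,0],[0.0049,-0.001,0],[0.0049,-0.001,0],[0.0049,-0.001,0],[0.0049,-0.001,0],[0.0049,-0.001,0],[0.0049,-0.001,0]],"twist":[0.05,0.05,0.05,0.05,0.05,0.05,0.05,0.05]}'
python3 -c "
from h import *
shot('wrist',4);shot('side',4)"
```

```text
time: 6.25
tool_pos: [496.1, 14.9, 62.3]
tcp_rot: [180.0, 0.0, 114.6]
ft_force: [0.2, -0.9, -0.9]
finger_gap: 0.2
```

View pics/wrist4.png

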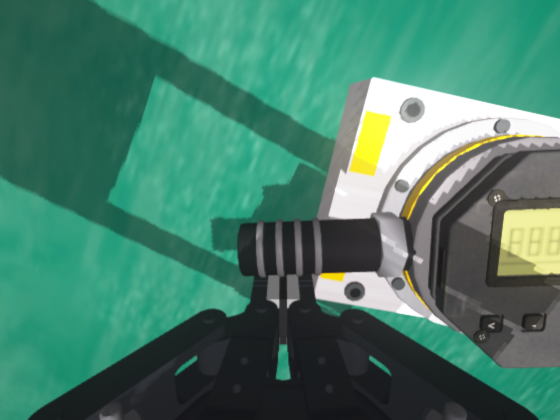

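The gland follows the fingers and is about 10° short. I'll use finer rows now.

```bash
python3 -m crank '{"slide":[[0.0029,-0.0006,0],[0.0029,-0.0006,0],[0.0029,-0.0006,0],[0.0029,-0.0006,0],[0,0,0]],"twist":[0.03,0.03,0.03,0.03,0]}'
python3 -m crank '{"slide":[[0.001,-0.0002,0],[0.001,-0.0002,0],[0.001,-0.0002,0],[0,0,0]],"twist":[0.01,0.01,0.01,0]}'
python3 -c "
from h import *
shot('wrist',5);s,d=shot('side',5)
cv2.imwrite('pics/side5z.png',cv2.resize(d['img'][160:240,255:345,::-1],None,fx=7,fy=7,interpolation=2))"
```

```text
time: 6.85
tool_pos: [489.6, 24.8, 62.3]
tcp_rot: [-180.0, 0.0, 107.8]
ft_force: [0.0, 0.1, 0.5]
finger_gap: 0.0
time: 7.25
tool_pos: [488.2, 27.7, 62.3]
tcp_rot: [180.0, -0.0, 106.0]
ft_force: [-0.9, -0.2, 1.1]
finger_gap: -0.1
```

View pics/wrist5.png

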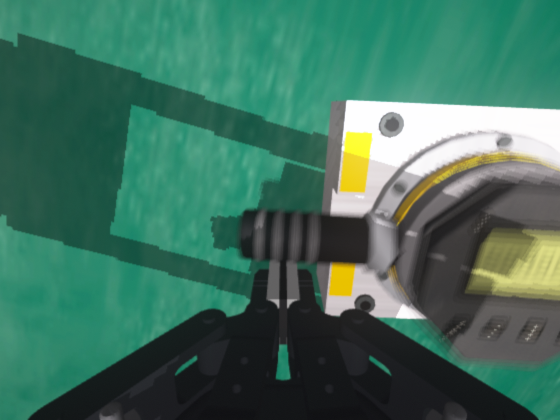

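View pics/side5z.png

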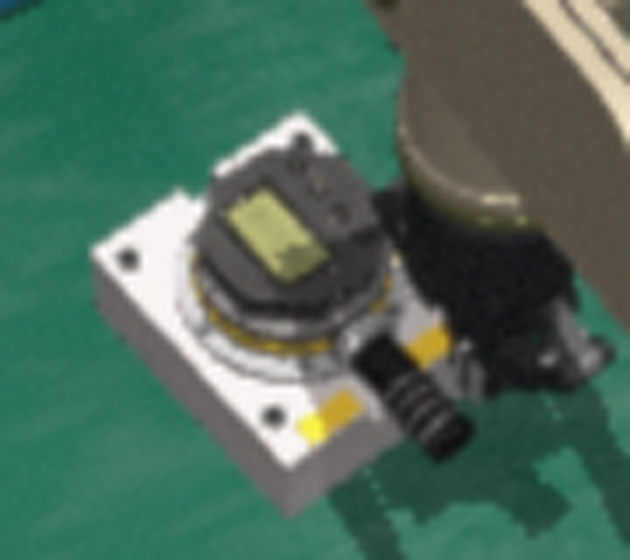

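The wrist picture shows the head blurred, so it was moving, probably dropping, with a small gap opening to the fingers at row ~265. I'll look again.

```bash
python3 -m crank '{"slide":[[0,0,0],[0,0,0],[0,0,0]],"twist":[0,0,0]}'
python3 -c "
from h import *
shot('wrist',6);s,d=shot('side',6);print(s['ft_force'])
cv2.imwrite('pics/side6z.png',cv2.resize(d['img'][160:240,255:345,::-1],None,fx=7,fy=7,interpolation=2))"
```

```text
time: 7.65
tool_pos: [488.2, 27.5, 62.3]
tcp_rot: [180.0, -0.0, 106.0]
ft_force: [-0.0, 0.1, 0.3]
finger_gap: 0.2
[-0.13646336  0.00080429  0.05525379]
```

View pics/wrist6.png

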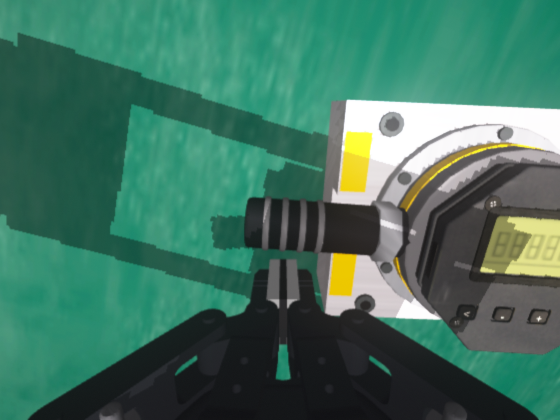

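View pics/side6z.png

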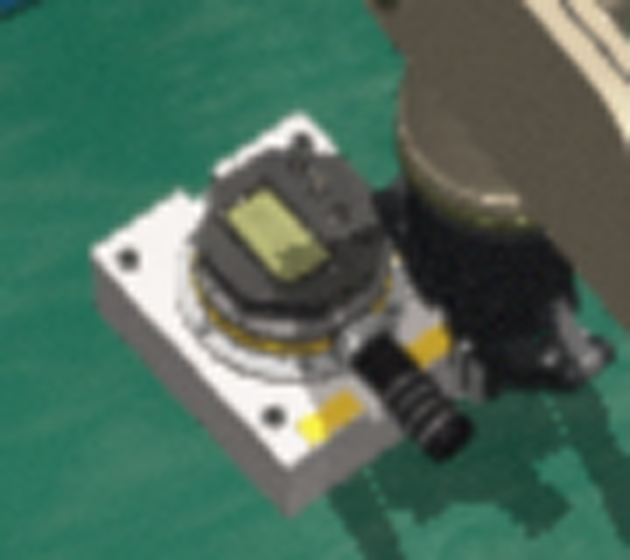

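The gland now lies parallel to the slot and the head appears to have dropped. I'll back off and up before checking properly.

```bash
python3 -m crank '{"slide":[[-0.008,0,0],[-0.015,0,0],[-0.02,0,0],[-0.02,0,0],[0,0,-0.03],[0,0,-0.04],[0,0,-0.04],[0,0,-0.04]],"twist":[0,0,0,0,0,0,0,0]}'
python3 -m crank '{"slide":[[0,0,-0.04],[0,-0.04,-0.01],[0,-0.04,0],[-0.04,-0.04,0],[-0.04,0,0],[-0.04,0,0],[-0.04,0,0],[0,0,0]],"twist":[0,0,0,0,0,0,0,0]}'
python3 -c "
from h import *
for n,(x,y) in {'top':(255,155),'side':(255,160)}.items():
  s,d=shot(n,7)
  cv2.imwrite(f'pics/{n}7z.png',cv2.resize(d['img'][y:y+80,x:x+90,::-1],None,fx=7.5,fy=7.5,interpolation=2))
  for h in (50,62):
    a=np.radians(-166.3); c=np.array([573.3,77]); u=np.array([np.cos(a),np.sin(a)])
    z=lambda P:np.round((np.array(proj(d,P))-[x,y]+.5)*7.5,0)
    v=np.array([-u[1],u[0]])
    print(n,h,'gl end',z([*(c+115*u),h+18]),'oct top centre',z([*c,h+50]),'flange rim +-v',z([*(c+52*v),h+8]),z([*(c-52*v),h+8]),'+u',z([*(c+52*u),h+8]),'-u',z([*(c-52*u),h+8]))
shot('wrist',7)"
```

```text
time: 8.55
tool_pos: [505.4, -34.4, 213.8]
tcp_rot: [-180.0, 0.0, 105.9]
ft_force: [0.8, -0.3, -0.6]
finger_gap: -0.0
time: 9.35
tool_pos: [437.2, -219.2, 261.7]
tcp_rot: [-179.9, 0.1, 105.7]
ft_force: [-0.4, 0.2, -0.2]
finger_gap: -0.0
top 50 gl end [349. 638.] oct top centre [298. 278.] flange rim +-v [443. 287.] [141. 332.] +u [317. 458.] -u [268. 164.]
top 62 gl end [351. 633.] oct top centre [299. 269.] flange rim +-v [446. 278.] [141. 324.] +u [319. 451.] -u [269. 154.]
side 50 gl end [499. 477.] oct top centre [318. 244.] flange rim +-v [414. 232.] [219. 367.] +u [398. 384.] -u [239. 217.]
side 62 gl end [501. 463.] oct top centre [318. 228.] flange rim +-v [415. 217.] [218. 352.] +u [399. 369.] -u [239. 201.]
```

View pics/top7z.png

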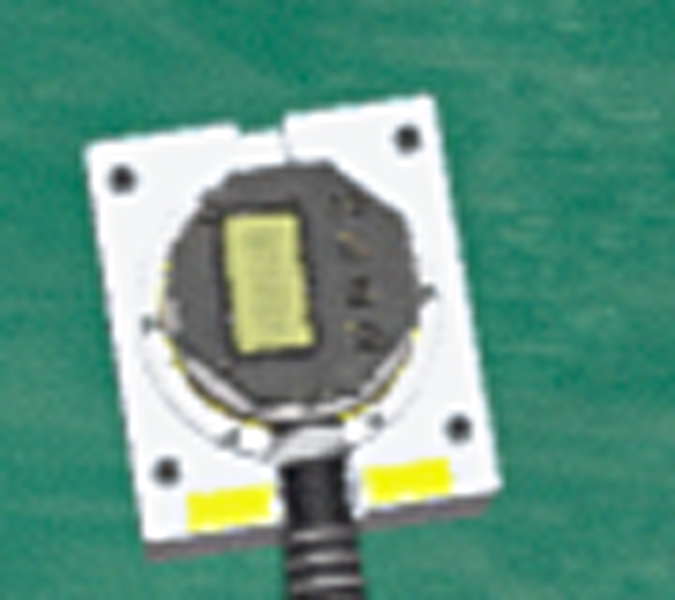

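View pics/side7z.png

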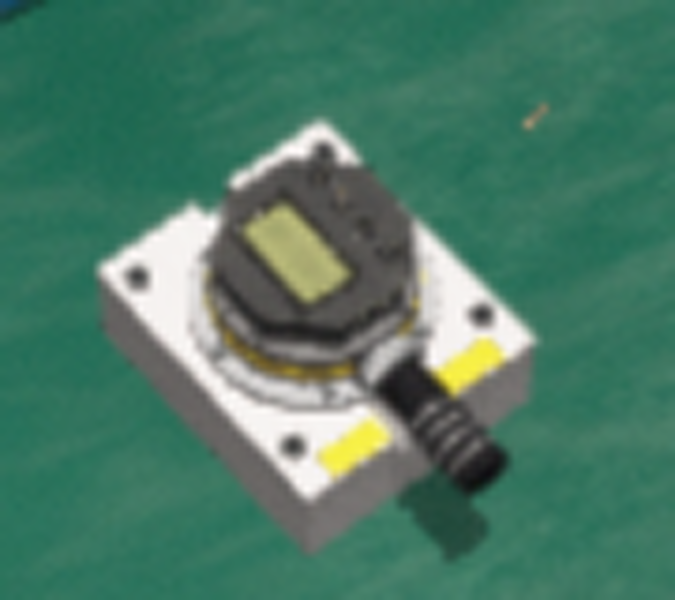

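View pics/side7.png

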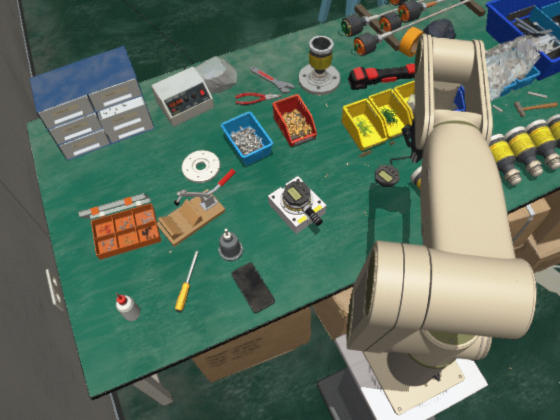

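The side view shows the flange's lower rim moving from row ~392 to ~408 in the zoom, a shift of about 16 px, which is what a 12 mm drop predicts. The gland end at (495,472) fits the home prediction (499,477), not the raised one (501,463). No gap is visible under the flange and the bystanders look unmoved, so I'm handing in.

```bash
python3 -c "
from bench import status,hand_in
s=status.sense();print(s['time'],s['tool_pos'],s['ft_force']); print(hand_in())"
```

```text
9.5 [ 437.01443555 -214.82828787  262.08918464] [-0.02204055  0.36574751  0.31922667]
the job is handed in; nothing more can be done
None
```

The head is home: I pushed the gland about 45° clockwise with shut fingers until it pointed over the yellow-marked end and the head dropped in. I then backed the arm well clear and handed in at about 9.5 s.

- **Drop:** in the side view the flange rim moved down about 16 zoomed pixels, which matches the expected 12 mm.
- **Gland position:** the gland end sits about 6 zoomed pixels from where it should be with the head home. The prediction for the raised position doesn't fit as well.
- **Alignment:** in the top view the gland lies along the slot, between the two yellow stripes.
- **Flange:** no gap shows under it.
- **Forces:** the readings stayed at about 1 N throughout.
- **Bystanders:** they look unmoved by eye in the side view; I didn't measure them.

No check failed or disagreed beyond the 2–3 mm calibration scatter.

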